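Load the flat-topped die in a turret press and index the wheel one click

ROBOT

A 7-joint arm with a two-finger parallel gripper is mounted at the origin on the work surface. World frame = base frame: x ahead of the robot, y to its left, z up, the work surface at z = 0. Lengths are in m, angles in rad, forces in N, time in s.
With the tool pointing down it reaches from about 0.4 to 0.85 m from the base axis. Payload 4.5 kg.
Tool frame: the origin (TCP) lies where the fingers leave the gripper's body, on its centre line; the fingertips stand 64 mm ahead of it and the grasp point (between the pads) lies 45 mm ahead of it; z points along the fingers, y is the line along which they close (so a half turn about z gives the same grasp; the last joint's range is limited). The gripper opens to 88 mm and grips with 3 to 60 N. Pads are 18 mm wide; open, the fingers measure 123 mm over their backs; the gripper's body (75 mm by 187 mm) begins 45 mm behind the grasp point.
Start: joints at [0.034, 0.689, -0.195, 1.565, 0.157, 0.902, -0.215], TCP at [0.625, 0, 0.303] pointing down, gripper open.
Joint ranges: [-3.01, 3.01], [-0.46, 2.08], [-1.47, 1.51], [0.13, 2.56], [-1, 4.14], [0.04, 2.09], [-2.66, 2.66]. Speed limits (rad/s): [2.57, 2.57, 3.14, 3.14, 3.14, 3.14, 3.14].

INTERFACE

Orientations are given as a unit quaternion [x, y, z, w].
In Python, from plant import r gives the robot as it stands.
- The arm moves only by the tool play_rows, never from a script. Its arguments are lists of equal length, an entry for each row: "translation": the shift along the tool's x, y, z in m, a list of three; "delta_rot": the turn, a rotation vector about the tool's x, y, z in degrees, a list of three; "grip": the opening, from -1 (shut) to 1 (fully open). In form: {"translation": [[x, y, z], ...], "delta_rot": [[rx, ry, rz], ...], "grip": [grip, ...]}. A call has 1 to 20 rows; each row shifts and turns the commanded pose from where the row before left it, along the tool's axes as they then stand; what a row does not reach is not made up. A row lasts 1/8 s, in which the tool goes at most 62.5 mm and 10.7 degrees, less where a joint would pass 70% of its speed; a pose out of reach is approached as far as the arm can. A call with a gripper value outside its range is refused whole. The fingers move at their own pace and stop on an object; "squeeze" is the grip in N (left out, the last holds). Time passes only in rows, so rows that do not move let the fingers close. It gives the time, the measured TCP pose, the force, the opening and the grip force at its end, in the units of the state.
- r.get_state(): the state, without advancing time (a new reading comes with each control period).
- r.snapshot(name): name is "scene" or "side" or "wrist"; returns the picture (384x512x3 uint8, blue, green, red); there is no depth.
- r.get_calibration(name): a dict with "intrinsics" (3x3 intrinsics, pixels), "k1" (the pictures are not rectified: a ray, as slopes to the right and down, at radius r is drawn at 1 + k1 r^2 times it, then the intrinsics apply), "eye" and "rotation" of the camera in the world. Camera axes: x right, y up, looking along -z (the intrinsics and any distortion apply to the point x, -y, -z); pixel columns grow to the right and rows downward; lengths in m; the calibration is good to about 2 mm. A picture is of the moment at which its call begins: read the wrist's pose just before it. get_calibration takes no time and is no camera call; for the wrist camera it gives the pose at the moment of the call.
- r.finish_job(): hands the job in; it is judged then, once.
Trained networks look in the newest picture that a camera, given by its name, has taken for a name from the list of things; names that differ only in an ending like _2 or _b are one class to them, and where a whole thing is asked for, a point or a joint stands for the part that bears it (a point fixed in the world has none). Each returns a list of dicts, best first, with "confidence" (0 to 1); they miss things now and then, are a little off and sometimes report something else, mostly with a low value. They report only what shows in the picture. A call takes as long as a camera call. They do not tell look-alikes from the thing itself.
- r.look_for(camera, target): "point" ([x, y, z] in m, in world coordinates, good to about 4 mm: the middle of the surface that is visible of it).
- r.silhouettes(camera, target): "pixels" (384x512 bool, what is visible of it).
The state is a dict: "clock": time; "q": joint angles; "qd": joint speeds; "joint_torque": joint torques, N m; "tool_pos": TCP position; "eef_rot": TCP orientation; "contact_force": force on the tool from outside, world axes, zero at the start; "moment": the same for the moment, N m; "opening": opening from 0.0 (shut) to 1.0 (fully open); "finger_force": force on a finger pad.
Only numpy, scipy, OpenCV 4.12 (cv2) and the standard library are available. Lean on these libraries where they do the work, as an engineer would, in place of code of your own. Each camera call takes 0.05 s, during which the arm holds its last target. There are 200 camera calls.

TASK

Take the flat-topped steel die from the wooden rack and set it in the empty holder that stands at the press's loading mark: that holder slides loosely in and out on its rails, so find its hole with a light touch and push the die down gently until its balls snap and it is fully home. Then turn the wheel exactly one click clockwise (seen from above), so that the next empty holder comes to the mark, and let go. Never lean on the die or the wheel with more than about 45 N, do not turn the wheel backwards or past that one click, and leave the other two dies and everything else on the bench where they are.

Things in the scene. Friction and masses are not known exactly. Their poses are not given: they have to be found in the camera images.
- die: the die to load: round steel part 76 mm tall, upright in a rack recess; origin at the centre of its underside, z up. From below: shank 24 mm dia to 35 mm (foot chamfered 3 mm high to 21.6 mm dia, groove 1.5 mm deep centred at 12 mm), collar 34 mm dia from 35 to 42 mm, then a straight flat-topped stem 20 mm dia from 42 to 76 mm: grip it there. 0.15 to 0.25 kg; its yaw does not matter
- die_cone: a wrong die in the same rack: steel, 31 mm foot, pointed cone on top, 74 mm tall; origin at the centre of its underside
- die_dome: a wrong die in the same rack: steel, 31 mm foot, narrow neck and domed mushroom head 32 mm wide, 67 mm tall; origin at the centre of its underside
- rack: fixed wooden block 85 (x) x 230 (y) x 22 mm high, origin at the centre of its underside on the bench; three round recesses, 40 mm wide and 10 mm deep (floor 12 mm above the bench), in a row along its y, 75 mm apart, one die standing in each, in any order
- press: fixed turret press, origin at the centre of its round base (270 mm dia) on the bench, on the wheel's axis. Its -x side carries the loading mark, a steel pointer reaching 175 mm from the axis, 30 mm high. Its upright, arm and ram (175 to 290 mm high) stand on the far side, 36 degrees anticlockwise (from above) of its +x, clear of the mark
- wheel: indexing wheel: disc 260 mm dia, origin on its axis at the disc's underside, 38 mm above the bench; disc top 55 mm, five steel holder blocks on it 46 mm square, tops 91 mm, seated dies up to 131 mm above the bench. Holders 90 mm from the axis (the loose one 81 to 105), 72 degrees apart; empty: the one at the wheel's -x (to load; at the mark) and the next one anticlockwise from above
- spindle (a joint): turn of the wheel in rad, 0 at the start, growing clockwise seen from above; the wheel's axes lie along the press's at 0. Sprung clicks every 1.257 rad (72 degrees): at 0, 1.257, also -1.257 and 2.513. Between clicks it is pulled to the nearer one; leaving a click takes up to about 1 N m (9 N at a post); past half-way it falls into the next
- pocket (a point): on the wheel at the holder to load, at its mouth's height (91 mm above the bench), 109 mm from the axis: outer end of its rails. x is the wheel's x (towards the axis). The holder is loose: its centre stands anywhere 4 to 28 mm from here along +x (across it is exact), held there by about 7 N of friction; its place is not measured. Hole 25.5 mm dia; the foot enters within about 2 mm of its centre
- pocket_floor (a point): on the wheel, straight below point pocket: floor height of that hole, 61 mm above the bench, 30 mm below the mouth. Fully home, the die's underside rests on this floor. Two spring balls in the hole, 12 mm above the floor, resist the shank with up to about 15 N and snap into its groove at the end
- index_post (a point): on the wheel: centre of the top of a round steel post, 12 mm dia, 80 mm tall above the disc (top 135 mm above the bench), 115 mm from the axis, 36 degrees anticlockwise (from above) of the holder to load. Pushing it clockwise carries it past the loading mark. Four more like it stand midway between the other holders
- hammer: hammer lying on the bench, not to be moved
- glue_jar: glue jar 64 mm dia, 85 mm tall, not to be moved
- eyelet_tin: open steel bowl 76 mm dia, 35 mm tall, not to be moved
- glue_brush: flat brush lying on the bench, not to be moved
- shoe_last: wooden shoe last, about 200 mm long, 105 mm tall, not to be moved
There are look-alikes about, which are no part of the job. What is shaped like the die but orange or pink is not meant.

How it is judged:
On the way, in this order (a step that is already met when the one before it is completed fails the run):
1. the die is fully home in the holder at the mark, the wheel not yet turned (x of die in the frame of wheel between -0.107 and -0.079 m and y of die in the frame of wheel between -0.004 and 0.004 m and z of die in the frame of wheel between 0.019 and 0.0255 m and angle between die's own z axis and vertical below 0.08 rad and value of joint spindle between -0.15 and 0.15 rad), for 0.2 s.
2. the wheel has been turned one click clockwise (value of joint spindle between 1.1366 and 1.3766 rad), for 0.2 s.
At the end, for the whole second after the job is handed in: The flat-topped die stands upright and fully home in its holder (underside within 2.5 mm of the hole's floor) and at rest, and the wheel rests one click (1.257 rad, within 0.08 rad) clockwise of its start; the other dies and things are where they were (x of die in the frame of wheel between -0.107 and -0.079 m and y of die in the frame of wheel between -0.004 and 0.004 m and z of die in the frame of wheel between 0.019 and 0.0255 m and angle between die's own z axis and vertical below 0.08 rad and value of joint spindle between 1.1766 and 1.3366 rad and linear speed of die below 0.02 m/s); the robot touches nothing.
It fails at once if the wheel or its holder was pressed with more than 45 N (contact force between any of die, the fingers, the arm and wheel above 45 N).
It fails at once if the wheel was turned past one click (value of joint spindle above 1.8866 rad).
It fails at once if the wheel was turned backwards (value of joint spindle below -0.5 rad).
It fails at once if another die was moved or tipped over (distance of any of die_cone, die_dome from where it was at the start of the episode above 0.02 m or angle between any of die_cone, die_dome's own z axis and vertical above 0.35 rad).
It fails at once if a bystander was moved (distance of any of hammer, glue_jar, eyelet_tin, glue_brush, shoe_last from where it was at the start of the episode above 0.03 m).
It also fails if it takes over 72 s, if anything falls off the work surface, if the arm or the gripper's body presses on something with over 40 N, if the wrist force passes 120 N, or if a joint passes its speed limit or range.

## Working session

There is one attempt and no reset: what is moved stays moved. The work goes in short steps, Python scripts to look and compute and a tool call to move; the robot and the scene stay as the last step left them, time stands still between calls to the robot, and variables do not carry over. Pictures are saved under pics/ and viewed, at most 10 in all, crops included, and the job is handed in when it is done.

Besides the shell and the picture viewer there is one more tool, called after "Request:" by a JSON object that holds its "method" and its "body", one argument or row to a line. play_rows: Moves the arm, as the interface text tells. Its arguments: {"type":"object","properties":{"translation":{"type":"array","items":{"type":"array","items":{"type":"number"}}},"delta_rot":{"type":"array","items":{"type":"array","items":{"type":"number"}}},"grip":{"type":"array","items":{"type":"number"}},"squeeze":{"type":"number"}},"required":["translation","delta_rot","grip"]}

```bash
mkdir -p pics; cat > h.py <<'E'
import numpy as np, cv2
from plant import r
def ray(c,u,v):
    K=np.array(c["intrinsics"]);k=c["k1"]
    xd=np.array([(u-K[0,2])/K[0,0],(v-K[1,2])/K[1,1]]);x=xd.copy()
    for _ in range(30): x=xd/(1+k*(x@x))
    d=np.array(c["rotation"])@np.array([x[0],-x[1],-1]);return np.array(c["eye"]),d/np.linalg.norm(d)
def proj(c,p):
    K=np.array(c["intrinsics"]);q=np.array(c["rotation"]).T@(np.array(p)-np.array(c["eye"]))
    x=np.array([q[0],-q[1]])/-q[2];x=x*(1+c["k1"]*(x@x));return K[:2,:2]@x+K[:2,2]
def onz(c,u,v,z):
    e,d=ray(c,u,v);return e+d*(z-e[2])/d[2]
def tri(rs):
    A=np.zeros((3,3));b=np.zeros(3)
    for e,d in rs:
        P=np.eye(3)-np.outer(d,d);A+=P;b+=P@e
    return np.linalg.solve(A,b)
E
python3 - <<'E'
from h import *
np.set_printoptions(precision=4,suppress=True)
for n in("scene","side","wrist"):
    im=r.snapshot(n);cv2.imwrite(f"pics/{n}0.png",im)
    print(n,r.get_calibration(n)["eye"])
    for t in("die","die_cone","die_dome","rack","press","wheel","pocket","index_post"):
        c=r.get_calibration(n)
        print(t,[(np.round(o["point"],4),round(o["confidence"],2),proj(c,o["point"]).round()) for o in r.look_for(n,t)[:3]])
print(r.get_state())
a,b=cv2.imread("pics/scene0.png"),cv2.imread("pics/side0.png")
E
```

```text
scene [ 1.7306 -0.164   1.0874]Traceback (most recent call last):
  File "<stdin>", line 8, in <module>
  File "h.py", line 9, in proj
    K=np.array(c["intrinsics"]);q=np.array(c["rotation"]).T@(np.array(p)-np.array(c["eye"]))
                                  ~~~~~~~~~~~~~~~~~~~~~~~~~^^~~~~~~~~~~~~~~~~~~~~~~~~~~~~~~~
ValueError: matmul: Input operand 1 has a mismatch in its core dimension 0, with gufunc signature (n?,k),(k,m?)->(n?,m?) (size 3 is different from 4)
```

View pics/scene0.png

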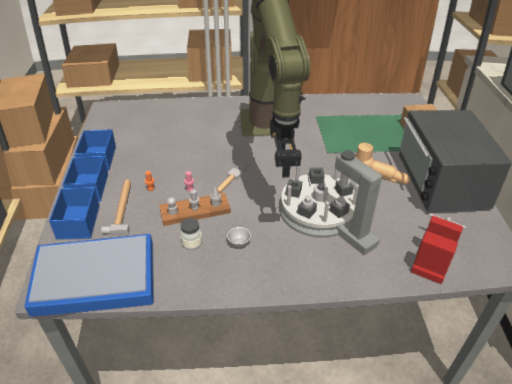

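The scene view shows the rack at about (195,208) with dies at (172,206), (194,198) and (215,197). The orange and pink look-alikes are at (149,180) and (188,181), and the press is at (325,200). The calibration's rotation is a quaternion, so I'll fix that.

```bash
sed -i 's/^from plant import r/from plant import r\nfrom scipy.spatial.transform import Rotation as R\ndef rm(q): return R.from_quat(q).as_matrix() if np.size(q)==4 else np.array(q)/; s/np.array(c\["rotation"\])/rm(c["rotation"])/' h.py
python3 - <<'E'
from h import *
np.set_printoptions(precision=4,suppress=True)
for n in("scene","side","wrist"):
    im=r.snapshot(n);cv2.imwrite(f"pics/{n}1.png",im)
    c=r.get_calibration(n);print(n,c["eye"],c["intrinsics"][0][0])
    for t in("die","die_cone","die_dome","rack","press","wheel","pocket","index_post"):
        print(t,[(np.round(o["point"],4),round(o["confidence"],2),proj(c,o["point"]).round()) for o in r.look_for(n,t)[:4]])
print(r.get_state())
E
```

```text
scene [ 1.7306 -0.164   1.0874] 470.61882850769837
die [(array([ 0.5562, -0.2826,  0.0546]), 0.66, array([194., 201.])), (array([ 0.4288, -0.4422,  0.0397]), 0.65, array([150., 182.])), (array([ 0.4389, -0.3072,  0.0393]), 0.62, array([188., 182.]))]
die_cone [(array([ 0.5426, -0.2127,  0.0583]), 0.68, array([215., 196.]))]
die_dome [(array([ 0.5741, -0.3531,  0.0502]), 0.5, array([172., 206.]))]
rack []
press [(array([0.66  , 0.1819, 0.069 ]), 0.62, array([339., 213.]))]
wheel [(array([0.5926, 0.1293, 0.0574]), 0.92, array([319., 202.])), (array([ 0.6887, -0.1448,  0.02  ]), 0.68, array([237., 235.]))]
pocket [(array([0.5892, 0.1281, 0.0622]), 0.97, array([318., 201.])), (array([ 0.5681, -0.2785,  0.0207]), 0.34, array([196., 211.]))]
index_post [(array([0.5869, 0.1263, 0.0561]), 0.59, array([318., 202.]))]
side [ 0.1527 -1.0403  0.7631] 418.84576469713306
die [(array([ 0.4294, -0.311 ,  0.0421]), 0.76, array([245., 275.])), (array([ 0.4161, -0.4572,  0.0438]), 0.74, array([263., 318.])), (array([ 0.5412, -0.2878,  0.056 ]), 0.65, array([283., 255.]))]
die_cone [(array([ 0.5291, -0.
[... 914 characters left out ...]
6]), 0.74, array([197.,  65.]))]
pocket [(array([0.5614, 0.0967, 0.0541]), 0.75, array([194.,  67.]))]
index_post [(array([0.5675, 0.0974, 0.0579]), 0.57, array([199.,  66.]))]
{'clock': 1.45, 'q': array([ 0.0338,  0.6891, -0.1946,  1.5653,  0.1572,  0.9025, -0.2151]), 'qd': array([ 0.0017,  0.0011,  0.0018,  0.0009,  0.0015,  0.0006, -0.0006]), 'joint_torque': array([ -0.0002, -52.7484,  -1.2673, -15.3739,  -0.052 ,  -0.0006,
         0.    ]), 'tool_pos': array([0.625 , 0.0001, 0.3027]), 'eef_rot': array([ 0.7071,  0.7071,  0.    , -0.    ]), 'contact_force': array([-0.7649, -0.5161, -0.5593]), 'moment': array([-0.0462,  0.0514,  0.0221]), 'finger_force': 0.0, 'opening': 1.000777835483419}
```

View pics/side1.png

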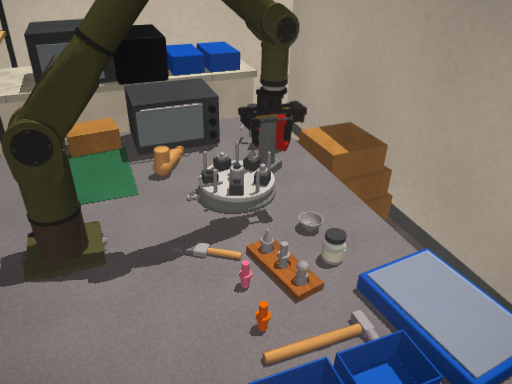

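View pics/wrist1.png

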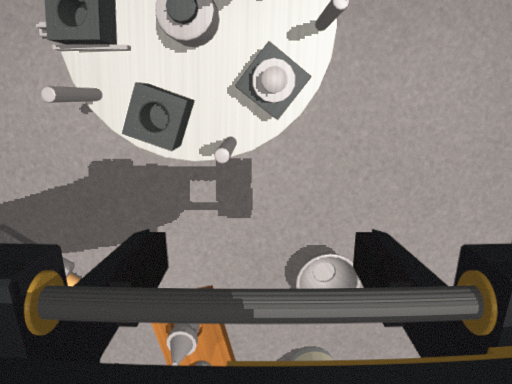

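The side view shows the rack's cone (268,240), flat die (284,255) and dome (303,274), with pink (245,275) and orange (263,318) look-alikes. The wrist view shows the loose holder with rails at (80,20), the next empty holder at (157,117) and the index post at about (60,93).

Candidates for the die in the scene view are grey flat at (194,200), cone at (215,196), dome at (172,206), pink at (188,182) and orange at (150,182). I choose grey at (194,200). I'll get close views first, starting with the wheel.

Request:
{"method": "play_rows", "body": {
  "translation": [
    [0.01,-0.04,0],
    [0.01,-0.04,0],
    [0.01,-0.04,0],
    [0,0,0],
    [0,0,0]
  ],
  "delta_rot": [
    [0,0,0],
    [0,0,0],
    [0,0,0],
    [0,0,0],
    [0,0,0]
  ],
  "grip": [1,1,1,1,1]
}}

```text
clock: 2.08
tool_pos: [0.5061, 0.0299, 0.3031]
eef_rot: [0.707, 0.707, 0.001, 0.001]
contact_force: [0.4, -0.2, 0.8]
opening: 0.998
finger_force: 0.0
```

```bash
cat > snap.py <<'E'
from h import *
import sys,json
n=sys.argv[1]
s=r.get_state();c=r.get_calibration("wrist");im=r.snapshot("wrist");cv2.imwrite(f"pics/{n}.png",im)
json.dump({k:np.array(v).tolist() for k,v in c.items()},open(f"{n}.json","w"))
print(np.round(s["tool_pos"],4),np.round(c["eye"],4),c["k1"],rm(c["rotation"]).round(3).tolist())
E
python3 snap.py w1
```

```text
[0.5061 0.0299 0.3031] [0.5044 0.0984 0.3855] -0.0778899684711711 [[1.0, 0.001, -0.001], [-0.001, 0.964, 0.268], [0.002, -0.268, 0.964]]
```

Request:
{"method": "play_rows", "body": {
  "translation": [
    [0.03,0.02,0],
    [0.03,0.02,0],
    [0.03,0.02,0],
    [0,0,0],
    [0,0,0]
  ],
  "delta_rot": [
    [0,0,0],
    [0,0,0],
    [0,0,0],
    [0,0,0],
    [0,0,0]
  ],
  "grip": [1,1,1,1,1]
}}

```text
clock: 2.75
tool_pos: [0.5654, 0.119, 0.3023]
eef_rot: [0.707, 0.707, -0.0, 0.0]
contact_force: [0.8, 0.0, 0.4]
opening: 0.997
finger_force: 0.0
```

```bash
python3 snap.py w2; python3 -c "
import cv2,numpy as np
a=cv2.imread('pics/w1.png')[:250,50:440];b=cv2.imread('pics/w2.png')[:250,50:440]
cv2.imwrite('pics/w12.png',cv2.resize(np.vstack([a,b]),None,fx=1.2,fy=1.2,interpolation=cv2.INTER_CUBIC))"
```

```text
[0.5654 0.119  0.3023] [0.5639 0.1876 0.3846] -0.0778899684711711 [[1.0, 0.002, 0.001], [-0.002, 0.963, 0.269], [-0.001, -0.269, 0.963]]
```

View pics/w12.png

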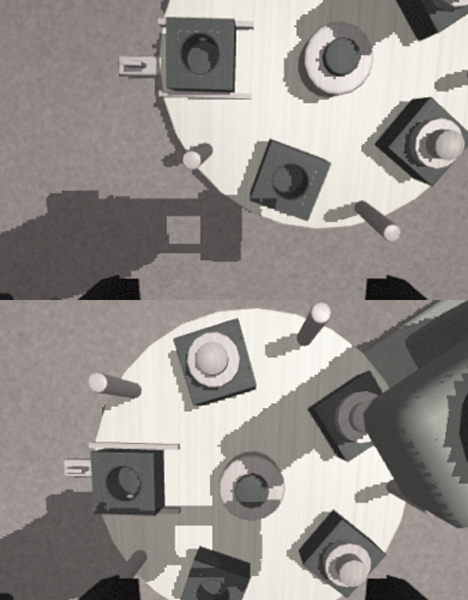

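The crop shows the loose holder at the mark with its hole at w1 pixel (217,46) and w2 pixel (153,152). The index post top is at w1 (209,132), the hub at w2 (258,158), and the rails lie nearly along world x.

```bash
cat > m.py <<'E'
from h import *
import json
np.set_printoptions(precision=4,suppress=True)
C={n:json.load(open(n+".json")) for n in("w1","w2")}
h1,h2=(216.7,45.8),(153.3,152.5)
print("hole z91",onz(C["w1"],*h1,.091),onz(C["w2"],*h2,.091),"tri",tri([ray(C["w1"],*h1),ray(C["w2"],*h2)]))
# points seen in the crop (cx,cy)/1.2+50
f1=lambda x,y:(x/1.2+50,y/1.2); f2=lambda x,y:(x/1.2+50,(y-300)/1.2)
print("post",onz(C["w1"],*f1(190,158),.135), "post -y+x",onz(C["w1"],*f1(392,233),.135),"post +y",onz(C["w2"],*f2(97,382),.135),onz(C["w2"],*f2(321,312),.135))
print("mark",onz(C["w1"],*f1(120,66),.03),onz(C["w2"],*f2(66,467),.03))
print("rails",[onz(C["w1"],*f1(*p),.06) for p in((160,24),(248,24),(160,96),(250,97))])
print("block top corners",[onz(C["w1"],*f1(*p),.091) for p in((166,18),(236,21),(233,92),(165,88))])
print("b2",[onz(C["w2"],*f2(*p),.091) for p in((92,451),(163,449),(163,513),(93,513))])
print("empty2 hole",onz(C["w1"],*f1(290,180),.091))
def circ(n):
    im=cv2.imread(f"pics/{n}.png");hsv=cv2.cvtColor(im,cv2.COLOR_BGR2HSV)
    m=((im.min(2)>200)).astype(np.uint8);m=cv2.morphologyEx(m,cv2.MORPH_OPEN,np.ones((5,5)))
    k=max(cv2.findContours(m,0,cv2.CHAIN_APPROX_NONE)[0],key=cv2.contourArea)[:,0]
    P=np.array([onz(C[n],u,v,.055)[:2] for u,v in k if 3<u<508 and 3<v<380]);best=(0,)
    g=np.random.default_rng(0)
    for _ in range(4000):
        a=P[g.choice(len(P),2,replace=False)];d=a[1]-a[0];L=np.linalg.norm(d)
        if L<.05 or L>.259: continue
        for s in(1,-1):
            c=a.mean(0)+s*np.array([-d[1],d[0]])/L*np.sqrt(.13**2-L*L/4)
            k=(abs(np.hypot(*(P-c).T)-.13)<.0012).sum()
            if k>best[0]: best=(k,c)
    print(n,"disc",best,len(P))
circ("w1");circ("w2")
E
python3 m.py
```

```text
hole z91 [0.4695 0.1399 0.091 ] [0.47   0.1415 0.091 ] tri [0.4687 0.1407 0.0865]
post [0.4668 0.0744 0.135 ] post -y+x [0.5946 0.0268 0.135 ] post +y [0.4724 0.2085 0.135 ] [0.6025 0.2457 0.135 ]
mark [0.3954 0.1408 0.03  ] [0.3996 0.1466 0.03  ]
rails [array([0.4366, 0.1666, 0.06  ]), array([0.5018, 0.1659, 0.06  ]), array([0.4342, 0.1147, 0.06  ]), array([0.5031, 0.1135, 0.06  ])]
block top corners [array([0.4472, 0.1638, 0.091 ]), array([0.494 , 0.1614, 0.091 ]), array([0.4916, 0.1154, 0.091 ]), array([0.4446, 0.1185, 0.091 ])]
b2 [array([0.4484, 0.1649, 0.091 ]), array([0.5   , 0.1657, 0.091 ]), array([0.4974, 0.1189, 0.091 ]), array([0.4446, 0.1191, 0.091 ])]
empty2 hole [0.5321 0.0542 0.091 ]
w1 disc (np.int64(117), array([0.5607, 0.1394])) 1497
w2 disc (np.int64(207), array([0.5634, 0.1358])) 731
```

The holder hole is at about (0.470,0.141) and the wheel axis at about (0.563,0.139), with yaw around -0.03. Now I'll look at the rack close up.

Request:
{"method": "play_rows", "body": {
  "translation": [
    [-0.05,-0.002,0],
    [-0.05,-0.002,0],
    [-0.05,-0.002,0],
    [-0.05,-0.002,0],
    [-0.05,-0.002,0],
    [-0.05,-0.002,0],
    [-0.05,-0.002,0],
    [-0.04,0,0],
    [0,0,0],
    [0,0,0]
  ],
  "delta_rot": [
    [0,0,0],
    [0,0,0],
    [0,0,0],
    [0,0,0],
    [0,0,0],
    [0,0,0],
    [0,0,0],
    [0,0,0],
    [0,0,0],
    [0,0,0]
  ],
  "grip": [1,1,1,1,1,1,1,1,1,1]
}}

```text
clock: 4.05
tool_pos: [0.5504, -0.2698, 0.3027]
eef_rot: [0.707, 0.707, 0.0, -0.0]
contact_force: [-0.1, -0.2, 0.2]
opening: 1.0
finger_force: 0.0
```

```bash
python3 snap.py k1
```

```text
[ 0.5504 -0.2698  0.3027] [ 0.5489 -0.2014  0.3851] -0.0778899684711711 [[1.0, 0.001, 0.001], [-0.001, 0.964, 0.267], [-0.001, -0.267, 0.964]]
```

Request:
{"method": "play_rows", "body": {
  "translation": [
    [-0.04,0.01,0],
    [-0.04,0.01,0],
    [0,0,0],
    [0,0,0]
  ],
  "delta_rot": [
    [0,0,0],
    [0,0,0],
    [0,0,0],
    [0,0,0]
  ],
  "grip": [1,1,1,1]
}}

```text
clock: 4.6
tool_pos: [0.5714, -0.3478, 0.3026]
eef_rot: [0.706, 0.708, 0.001, -0.001]
contact_force: [-0.4, 0.3, 0.5]
opening: 1.001
finger_force: 0.0
```

```bash
python3 snap.py k2; python3 -c "
import cv2,numpy as np
a=cv2.imread('pics/k1.png')[:290,100:420];b=cv2.imread('pics/k2.png')[:290,100:420]
cv2.imwrite('pics/k12.png',cv2.resize(np.hstack([a,b]),None,fx=1.25,fy=1.25,interpolation=cv2.INTER_CUBIC))"
python3 - <<'E'
from h import *
import json
np.set_printoptions(precision=4,suppress=True)
c=json.load(open("k2.json"))
for t in("die","die_cone","die_dome","glue_jar"):
    for o in r.look_for("wrist",t)[:2]: print(t,np.array(o["point"]),round(o["confidence"],2),proj(c,o["point"]))
E
```

```text
[ 0.5714 -0.3478  0.3026] [ 0.5696 -0.2795  0.385 ] -0.0778899684711711 [[1.0, -0.002, 0.0], [0.002, 0.964, 0.266], [-0.001, -0.266, 0.964]]
die [ 0.4371 -0.3026  0.0449] 0.77 [127.4483 123.0509]
die [ 0.5508 -0.2801  0.0481] 0.74 [240.89    98.9507]
die_cone [ 0.5364 -0.2129  0.0562] 0.88 [223.6103  22.7028]
die_dome [ 0.5694 -0.3493  0.0744] 0.91 [260.128  175.3059]
glue_jar [ 0.6855 -0.2884  0.0869] 0.86 [394.351  110.2533]
```

View pics/k12.png

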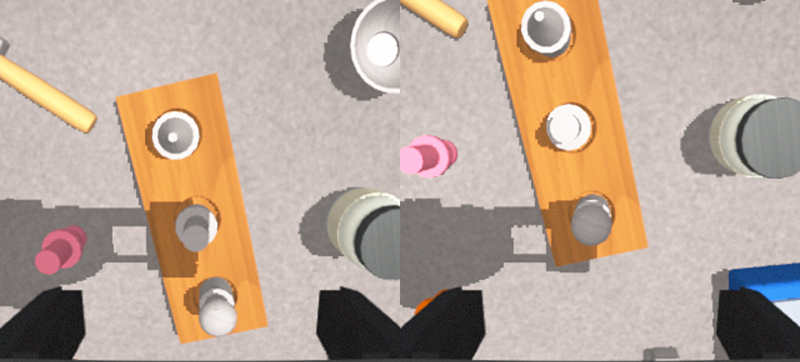

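The crop shows the flat-topped grey die in the middle of the rack, top at k1 (258,189) and k2 (236,101). The cone is above it and the dome below, and the pink look-alike stands off the rack to the left. The choice is confirmed.

```bash
python3 - <<'E'
from h import *
import json
np.set_printoptions(precision=4,suppress=True)
a,b=json.load(open("k1.json")),json.load(open("k2.json"))
f=lambda x,y:(x/1.25+100,y/1.25)
t1,t2=f(197,237),f(170.5,127)
print("die top",onz(a,*t1,.088),onz(b,*t2,.088),tri([ray(a,*t1),ray(b,*t2)]))
print("rack L",onz(a,*f(117,97),.022),onz(a,*f(183,343),.022),"R",onz(a,*f(217,74),.022),onz(a,*f(267,325),.022))
R0,R1=onz(a,*f(217,74),.022),onz(a,*f(267,325),.022);d=R1-R0;print(np.degrees(np.arctan2(d[0],-d[1])))
L0,L1=onz(a,*f(117,97),.022),onz(a,*f(183,343),.022);d=L1-L0;print(np.degrees(np.arctan2(d[0],-d[1])),(L0+L1+R0+R1)/4)
print(R.from_quat(r.get_state()["eef_rot"]).as_matrix())
E
```

```text
die top [ 0.5461 -0.2817  0.088 ] [ 0.5492 -0.2822  0.088 ] [ 0.5475 -0.2826  0.0835]
rack L [ 0.4804 -0.1807  0.022 ] [ 0.5318 -0.4042  0.022 ] R [ 0.5621 -0.1631  0.022 ] [ 0.6111 -0.3855  0.022 ]
12.434442841516265
12.948272750475942 [ 0.5464 -0.2834  0.022 ]
[[-0.0019  1.      0.0002]
 [ 1.      0.0019  0.0004]
 [ 0.0004  0.0002 -1.    ]]
```

Request:
{"method": "play_rows", "body": {
  "translation": [
    [0.033,-0.012,0],
    [0.0323,-0.0124,0],
    [0,0,0],
    [0,0,0],
    [0,0,0.045],
    [0,0,0.045],
    [0,0,0.03],
    [0,0,0],
    [0,0,0]
  ],
  "delta_rot": [
    [0,0,0],
    [0,0,0],
    [0,0,-6.25],
    [0,0,-6.25],
    [0,0,0],
    [0,0,0],
    [0,0,0],
    [0,0,0],
    [0,0,0]
  ],
  "grip": [1,1,1,1,1,1,1,1,1]
}}

```text
clock: 5.98
tool_pos: [0.5475, -0.2847, 0.1841]
eef_rot: [0.626, 0.78, 0.0, 0.001]
contact_force: [0.3, 0.0, 0.4]
opening: 1.002
finger_force: 0.0
```

```bash
python3 snap.py g1; python3 - <<'E'
from h import *
s=r.get_state();M=R.from_quat(s["eef_rot"]).as_matrix();print("tool delta to grasp",M.T@(np.array([.5472,-.2825,.123])-s["tool_pos"]),M.round(3))
E
```

```text
[ 0.5475 -0.2847  0.1841] [ 0.5308 -0.2177  0.2663] -0.0778899684711711 [[0.976, -0.208, -0.06], [0.216, 0.941, 0.262], [0.002, -0.269, 0.963]]
tool delta to grasp [ 0.00250842 -0.00011414  0.06147363] [[-0.217  0.976  0.003]
 [ 0.976  0.217 -0.001]
 [-0.002  0.003 -1.   ]]
```

View pics/g1.png

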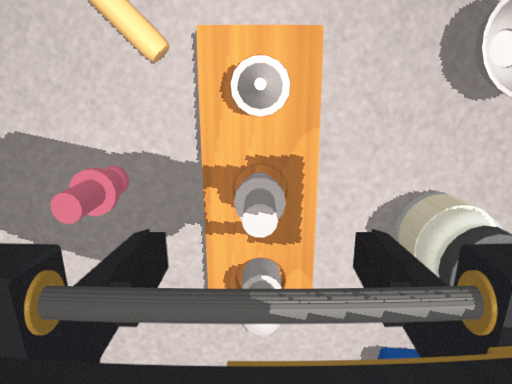

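The die's top (260,220) sits centred between the fingers (centre about column 261). I'll descend and grip.

Request:
{"method": "play_rows", "body": {
  "translation": [
    [0.002,0,0.03],
    [0,0,0.02],
    [0,0,0.011],
    [0,0,0],
    [0,0,0],
    [0,0,0],
    [0,0,0],
    [0,0,0],
    [0,0,0],
    [0,0,0]
  ],
  "delta_rot": [
    [0,0,0],
    [0,0,0],
    [0,0,0],
    [0,0,0],
    [0,0,0],
    [0,0,0],
    [0,0,0],
    [0,0,0],
    [0,0,0],
    [0,0,0]
  ],
  "grip": [1,1,1,1,-1,-1,-1,-1,-1,-1],
  "squeeze": 50
}}

```text
clock: 7.28
tool_pos: [0.5462, -0.2827, 0.1217]
eef_rot: [0.626, 0.78, 0.0, 0.0]
contact_force: [0.4, 0.1, -0.5]
opening: 0.342
finger_force: 0.0
```

Request:
{"method": "play_rows", "body": {
  "translation": [
    [0,0,0],
    [0,0,0],
    [0,0,0],
    [0,0,0],
    [0,0,0]
  ],
  "delta_rot": [
    [0,0,0],
    [0,0,0],
    [0,0,0],
    [0,0,0],
    [0,0,0]
  ],
  "grip": [-1,-1,-1,-1,-1]
}}

```text
clock: 7.9
tool_pos: [0.5463, -0.2827, 0.1217]
eef_rot: [0.626, 0.78, 0.0, 0.0]
contact_force: [1.6, 0.2, -0.7]
opening: 0.211
finger_force: 50.0
```

Request:
{"method": "play_rows", "body": {
  "translation": [
    [0,0,-0.02],
    [0,0,-0.05],
    [0,0,-0.05],
    [0,0,-0.05],
    [0,0,0],
    [0,0,0],
    [0.047,-0.0095,0],
    [0.048,-0.0095,0],
    [0.048,-0.0095,0],
    [0.048,-0.0095,0],
    [0.048,-0.0095,0],
    [0.048,-0.0095,0],
    [0.048,-0.0095,0],
    [0.048,-0.0095,0],
    [0,0,0.037],
    [0,0,0],
    [0,0,0]
  ],
  "delta_rot": [
    [0,0,0],
    [0,0,0],
    [0,0,0],
    [0,0,0],
    [0,0,6.25],
    [0,0,6.25],
    [0,0,0],
    [0,0,0],
    [0,0,0],
    [0,0,0],
    [0,0,0],
    [0,0,0],
    [0,0,0],
    [0,0,0],
    [0,0,0],
    [0,0,0],
    [0,0,0]
  ],
  "grip": [-1,-1,-1,-1,-1,-1,-1,-1,-1,-1,-1,-1,-1,-1,-1,-1,-1]
}}

```text
clock: 10.02
tool_pos: [0.4705, 0.0995, 0.2558]
eef_rot: [0.708, 0.707, 0.0, 0.0]
contact_force: [0.1, -0.3, -2.3]
opening: 0.214
finger_force: 50.0
```

```bash
python3 snap.py p1; python3 - <<'E'
from h import *
s=r.get_state();print(s["contact_force"],s["opening"])
im=cv2.imread("pics/p1.png");cv2.imwrite("pics/p1c.png",cv2.resize(im[20:290,130:380],None,fx=2.2,fy=2.2,interpolation=cv2.INTER_CUBIC))
E
```

```text
[0.4705 0.0995 0.2558] [0.469  0.1681 0.3381] -0.0778899684711711 [[1.0, 0.002, 0.0], [-0.002, 0.963, 0.268], [0.0, -0.268, 0.963]]
[ 0.56922783 -0.64540758 -1.65632079] 0.2099137598170603
```

View pics/p1c.png

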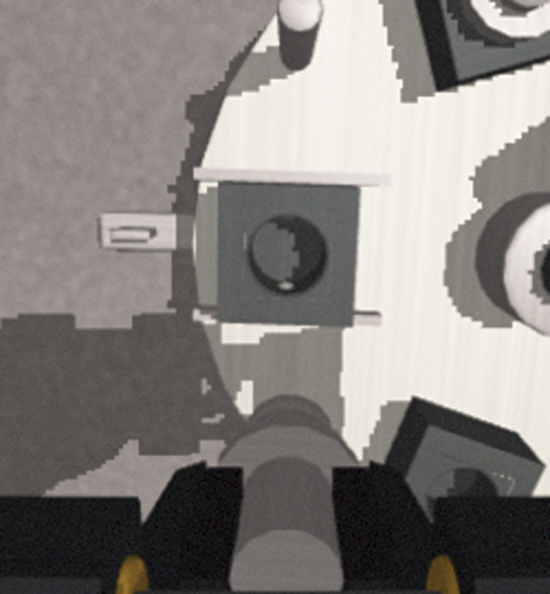

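The crop shows the hole centre at p1 pixel (260.7,135.5), the die's collar centre near column 260.5, and the holder between its rails. The index post is hidden under the gripper.

```bash
python3 - <<'E'
from h import *
import json
np.set_printoptions(precision=4,suppress=True)
c=json.load(open("p1.json"));f=lambda x,y:(130+x/2.2,20+y/2.2)
h=onz(c,*f(287.5,254),.091);print("hole",h)
s=r.get_state();t=s["tool_pos"];M=R.from_quat(s["eef_rot"]).as_matrix();print(M)
for d,n in((.0337,"top"),(.0337+34e-3,"collar top"),(.1097,"underside")):
    print(n,(proj(c,t+M[:,2]*d)-[130,20])*2.2)
print("die top centre seen",onz(c,*f(286,560),t[2]-.0337),"collar",onz(c,*f(287,487),t[2]-.0677))
print("rails",[onz(c,*f(*p),.06) for p in((200,174),(388,180),(200,314),(380,318))])
print("pointer",onz(c,*f(99,231),.03),"hub",onz(c,*f(556,260),.091))
E
```

```text
hole [0.4693 0.1414 0.091 ]
[[ 0.0018  1.      0.0019]
 [ 1.     -0.0018  0.0001]
 [ 0.0001  0.0019 -1.    ]]
top [298.0892 578.2834]
collar top [296.0289 496.622 ]
underside [294.3793 431.5931]
die top centre seen [0.4688 0.1031 0.2223] collar [0.469  0.1018 0.1883]
rails [array([0.4379, 0.167 , 0.06  ]), array([0.5057, 0.1648, 0.06  ]), array([0.4364, 0.1157, 0.06  ]), array([0.5043, 0.114 , 0.06  ])]
pointer [0.3926 0.1446 0.03  ] hub [0.5585 0.1397 0.091 ]
```

Request:
{"method": "play_rows", "body": {
  "translation": [
    [0.02,0,0],
    [0.02,0,0],
    [0,0,0.03],
    [0,0,0.014],
    [0,0,0],
    [0,0,0]
  ],
  "delta_rot": [
    [0,0,0],
    [0,0,0],
    [0,0,0],
    [0,0,0],
    [0,0,0],
    [0,0,0]
  ],
  "grip": [-1,-1,-1,-1,-1,-1]
}}

```text
clock: 10.82
tool_pos: [0.4707, 0.14, 0.2115]
eef_rot: [0.707, 0.707, 0.001, 0.0]
contact_force: [0.0, -0.7, -2.3]
opening: 0.213
finger_force: 50.0
```

```bash
python3 snap.py p2; python3 - <<'E'
from h import *
im=cv2.imread("pics/p2.png");im2=r.snapshot("side");cv2.imwrite("pics/s2.png",im2)
a=cv2.resize(im[120:290,170:350],(540,510),interpolation=cv2.INTER_CUBIC)
b=cv2.resize(im2[130:220,195:285],(255,255),interpolation=cv2.INTER_CUBIC)
cv2.imwrite("pics/p2c.png",np.hstack([a,np.vstack([b,b*0])]))
E
```

```text
[0.4707 0.14   0.2115] [0.4691 0.2085 0.2938] -0.0778899684711711 [[1.0, 0.002, -0.0], [-0.002, 0.964, 0.267], [0.001, -0.267, 0.964]]
```

View pics/p2c.png

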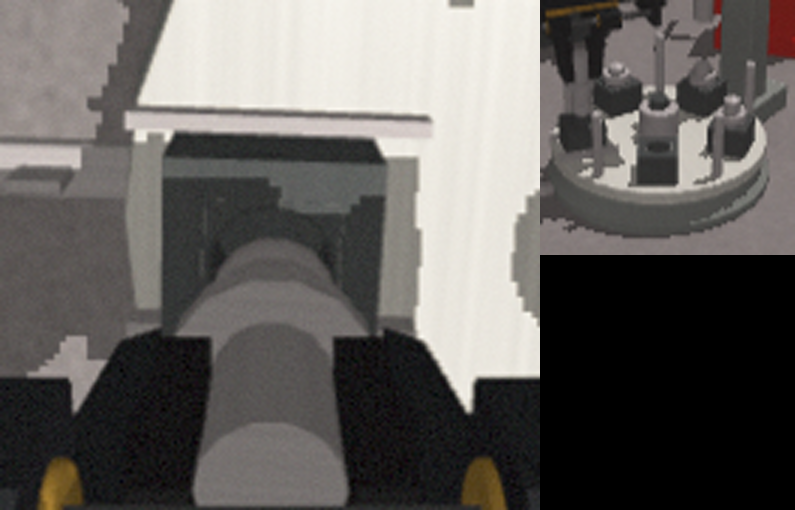

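The view shows the die over the hole: shank centred near crop column 275, block centre at 274.5, and the rim showing evenly on both sides. I'll descend lightly.

Request:
{"method": "play_rows", "body": {
  "translation": [
    [0,0,0.004],
    [0,0,0.003],
    [0,0,0.002],
    [0,0,0.001],
    [0,0,0.001],
    [0,0,0.001],
    [0,0,0]
  ],
  "delta_rot": [
    [0,0,0],
    [0,0,0],
    [0,0,0],
    [0,0,0],
    [0,0,0],
    [0,0,0],
    [0,0,0]
  ],
  "grip": [-1,-1,-1,-1,-1,-1,-1]
}}

```text
clock: 11.8
tool_pos: [0.4702, 0.1403, 0.1987]
eef_rot: [0.707, 0.707, -0.0, 0.0]
contact_force: [-0.1, 0.1, -1.5]
opening: 0.212
finger_force: 50.0
```

Request:
{"method": "play_rows", "body": {
  "translation": [
    [0,0,0.001],
    [0,0,0.001],
    [0,0,0.001],
    [0,0,0]
  ],
  "delta_rot": [
    [0,0,0],
    [0,0,0],
    [0,0,0],
    [0,0,0]
  ],
  "grip": [-1,-1,-1,-1]
}}

```text
clock: 12.3
tool_pos: [0.4702, 0.1402, 0.1957]
eef_rot: [0.707, 0.707, -0.0, 0.0]
contact_force: [0.0, -0.5, -2.3]
opening: 0.21
finger_force: 50.0
```

Request:
{"method": "play_rows", "body": {
  "translation": [
    [0,0,0.002],
    [0,0,0.002],
    [0,0,0.002],
    [0,0,0.002],
    [0,0,0]
  ],
  "delta_rot": [
    [0,0,0],
    [0,0,0],
    [0,0,0],
    [0,0,0],
    [0,0,0]
  ],
  "grip": [-1,-1,-1,-1,-1]
}}

```text
clock: 12.92
tool_pos: [0.4701, 0.1403, 0.1875]
eef_rot: [0.707, 0.707, -0.0, -0.0]
contact_force: [-1.1, -0.3, -2.4]
opening: 0.214
finger_force: 50.0
```

Request:
{"method": "play_rows", "body": {
  "translation": [
    [0,0,0.002],
    [0,0,0.002],
    [0,0,0.002],
    [0,0,0]
  ],
  "delta_rot": [
    [0,0,0],
    [0,0,0],
    [0,0,0],
    [0,0,0]
  ],
  "grip": [-1,-1,-1,-1]
}}

```text
clock: 13.42
tool_pos: [0.4703, 0.1405, 0.1817]
eef_rot: [0.707, 0.707, 0.0, 0.0]
contact_force: [-0.2, -0.3, -1.9]
opening: 0.211
finger_force: 50.0
```

Request:
{"method": "play_rows", "body": {
  "translation": [
    [0,0,0.002],
    [0,0,0.002],
    [0,0,0.001],
    [0,0,0]
  ],
  "delta_rot": [
    [0,0,0],
    [0,0,0],
    [0,0,0],
    [0,0,0]
  ],
  "grip": [-1,-1,-1,-1]
}}

```text
clock: 13.92
tool_pos: [0.4705, 0.1403, 0.1766]
eef_rot: [0.707, 0.707, 0.0, 0.0]
contact_force: [2.1, 0.4, -1.0]
opening: 0.212
finger_force: 50.0
```

Request:
{"method": "play_rows", "body": {
  "translation": [
    [0,0,0.001],
    [0,0,0.001],
    [0,0,0.001],
    [0,0,0]
  ],
  "delta_rot": [
    [0,0,0],
    [0,0,0],
    [0,0,0],
    [0,0,0]
  ],
  "grip": [-1,-1,-1,-1]
}}

```text
clock: 14.42
tool_pos: [0.4701, 0.1403, 0.1733]
eef_rot: [0.707, 0.707, -0.0, -0.0]
contact_force: [1.1, 0.4, -3.5]
opening: 0.212
finger_force: 50.0
```

Request:
{"method": "play_rows", "body": {
  "translation": [
    [0,0,0.001],
    [0,0,0.001],
    [0,0,0]
  ],
  "delta_rot": [
    [0,0,0],
    [0,0,0],
    [0,0,0]
  ],
  "grip": [-1,-1,-1]
}}

```text
clock: 14.8
tool_pos: [0.4698, 0.1402, 0.1714]
eef_rot: [0.707, 0.707, -0.0, -0.0]
contact_force: [0.7, -0.6, -2.7]
opening: 0.212
finger_force: 50.0
```

Request:
{"method": "play_rows", "body": {
  "translation": [
    [0,0,0.001],
    [0,0,0.0005],
    [0,0,0]
  ],
  "delta_rot": [
    [0,0,0],
    [0,0,0],
    [0,0,0]
  ],
  "grip": [-1,-1,-1]
}}

```text
clock: 15.18
tool_pos: [0.47, 0.1402, 0.1706]
eef_rot: [0.707, 0.707, -0.0, 0.0]
contact_force: [-0.8, 0.6, 4.3]
opening: 0.208
finger_force: 50.0
```

Request:
{"method": "play_rows", "body": {
  "translation": [
    [0,0,0.0005],
    [0,0,0.0005],
    [0,0,0]
  ],
  "delta_rot": [
    [0,0,0],
    [0,0,0],
    [0,0,0]
  ],
  "grip": [-1,-1,-1]
}}

```text
clock: 15.55
tool_pos: [0.4701, 0.1403, 0.1704]
eef_rot: [0.707, 0.707, 0.0, 0.0]
contact_force: [-1.8, -1.3, 15.1]
opening: 0.208
finger_force: 50.0
```

Request:
{"method": "play_rows", "body": {
  "translation": [
    [0,0,0.0006],
    [0,0,0]
  ],
  "delta_rot": [
    [0,0,0],
    [0,0,0]
  ],
  "grip": [-1,-1]
}}

```text
clock: 15.8
tool_pos: [0.4701, 0.1403, 0.1703]
eef_rot: [0.707, 0.707, 0.001, 0.0]
contact_force: [-3.2, -0.8, 20.6]
opening: 0.212
finger_force: 50.0
```

The die is on a rigid floor at the expected height. I'll relax, release partway and rise.

Request:
{"method": "play_rows", "body": {
  "translation": [
    [0,0,-0.0015],
    [0,0,0],
    [0,0,0],
    [0,0,0],
    [0,0,0],
    [0,0,0]
  ],
  "delta_rot": [
    [0,0,0],
    [0,0,0],
    [0,0,0],
    [0,0,0],
    [0,0,0],
    [0,0,0]
  ],
  "grip": [-1,-1,-0.2,-0.2,-0.2,-0.2]
}}

```text
clock: 16.55
tool_pos: [0.4702, 0.1402, 0.17]
eef_rot: [0.707, 0.707, -0.0, -0.0]
contact_force: [0.9, -1.0, 0.3]
opening: 0.397
finger_force: 0.0
```

Request:
{"method": "play_rows", "body": {
  "translation": [
    [0,0,-0.01],
    [0,0,-0.03],
    [0,0,-0.04],
    [0,0,-0.02],
    [-0.04,0,0],
    [0,0,0],
    [0,0,0]
  ],
  "delta_rot": [
    [0,0,0],
    [0,0,0],
    [0,0,0],
    [0,0,0],
    [0,0,0],
    [0,0,0],
    [0,0,0]
  ],
  "grip": [-0.2,-0.2,-0.2,-0.2,-1,-1,-1]
}}

```text
clock: 17.42
tool_pos: [0.4702, 0.1006, 0.2705]
eef_rot: [0.707, 0.707, 0.0, -0.0]
contact_force: [0.1, 0.1, 0.0]
opening: 0.083
finger_force: 0.0
```

```bash
python3 snap.py q1; python3 - <<'E'
from h import *
im=cv2.imread("pics/q1.png");cv2.imwrite("pics/q1c.png",cv2.resize(im[:300,100:400],None,fx=2,fy=2,interpolation=cv2.INTER_CUBIC))
E
```

```text
[0.4702 0.1006 0.2705] [0.4686 0.1691 0.3529] -0.0778899684711711 [[1.0, 0.001, 0.0], [-0.001, 0.964, 0.267], [0.0, -0.267, 0.964]]
```

View pics/q1c.png

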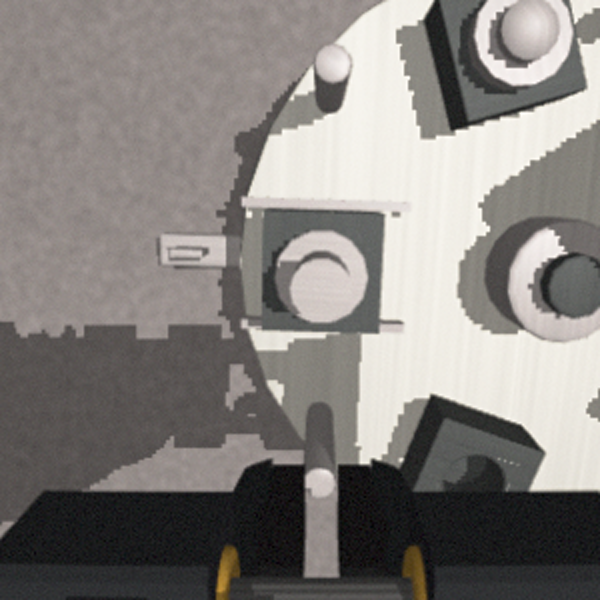

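The crop shows the die seated in the block at (320,290), the wheel still at its start, and the index post top at (320,483), pixel (260,241).

```bash
python3 - <<'E'
from h import *
import json
c=json.load(open("q1.json"))
print("post",onz(c,100+320/2,483/2,.135),"post2",onz(c,100+333/2,63/2,.135),"die top",onz(c,100+320/2,291/2,.137))
print(r.get_state()["tool_pos"],r.get_state()["opening"])
E
```

```text
post [0.46834025 0.07285904 0.135     ] post2 [0.47235471 0.20789007 0.135     ] die top [0.46840972 0.13967306 0.137     ]
[0.47020898 0.10111249 0.27039873] 0.03772449426141549
```

Request:
{"method": "play_rows", "body": {
  "translation": [
    [-0.035,0,0],
    [-0.03,-0.002,0],
    [0,0,0.04],
    [0,0,0.04],
    [0,0,0.014],
    [0,0,0],
    [0.004,0,0],
    [0.004,0,0],
    [0,0,0]
  ],
  "delta_rot": [
    [0,0,0],
    [0,0,0],
    [0,0,0],
    [0,0,0],
    [0,0,0],
    [0,0,0],
    [0,0,0],
    [0,0,0],
    [0,0,0]
  ],
  "grip": [-1,-1,-1,-1,-1,-1,-1,-1,-1]
}}

```text
clock: 18.6
tool_pos: [0.4686, 0.044, 0.1768]
eef_rot: [0.707, 0.707, 0.001, 0.0]
contact_force: [-0.2, 0.2, 0.5]
opening: 0.005
finger_force: 0.0
```

Request:
{"method": "play_rows", "body": {
  "translation": [
    [0.003,0,0],
    [0.003,0,0],
    [0.003,0,0],
    [0.003,-0.001,0],
    [0.003,-0.001,0]
  ],
  "delta_rot": [
    [0,0,0],
    [0,0,0],
    [0,0,0],
    [0,0,0],
    [0,0,0]
  ],
  "grip": [-1,-1,-1,-1,-1]
}}

```text
clock: 19.23
tool_pos: [0.4661, 0.0584, 0.1761]
eef_rot: [0.707, 0.707, -0.0, 0.0]
contact_force: [0.7, -3.5, -0.2]
opening: 0.003
finger_force: 2.2
```

Request:
{"method": "play_rows", "body": {
  "translation": [
    [0.004,-0.002,0],
    [0.004,-0.002,0],
    [0.004,-0.002,0],
    [0.004,-0.002,0],
    [0.004,-0.0015,0],
    [0.004,-0.0015,0]
  ],
  "delta_rot": [
    [0,0,0],
    [0,0,0],
    [0,0,0],
    [0,0,0],
    [0,0,0],
    [0,0,0]
  ],
  "grip": [-1,-1,-1,-1,-1,-1]
}}

```text
clock: 19.98
tool_pos: [0.4537, 0.0802, 0.176]
eef_rot: [0.708, 0.706, -0.003, 0.0]
contact_force: [-2.2, -8.2, 2.0]
opening: 0.005
finger_force: 3.2
```

Request:
{"method": "play_rows", "body": {
  "translation": [
    [0.004,-0.001,0],
    [0.004,-0.001,0],
    [0.004,-0.001,0],
    [0.004,0,0],
    [0.004,0,0],
    [0.004,0,0],
    [0.004,0,0],
    [0.004,0,0]
  ],
  "delta_rot": [
    [0,0,0],
    [0,0,0],
    [0,0,0],
    [0,0,0],
    [0,0,0],
    [0,0,0],
    [0,0,0],
    [0,0,0]
  ],
  "grip": [-1,-1,-1,-1,-1,-1,-1,-1]
}}

```text
clock: 20.98
tool_pos: [0.4482, 0.1119, 0.1754]
eef_rot: [0.707, 0.707, -0.005, -0.001]
contact_force: [-5.4, -6.0, -0.2]
opening: 0.004
finger_force: 2.9
```

Request:
{"method": "play_rows", "body": {
  "translation": [
    [0.004,0,0],
    [0.004,0,0],
    [0.004,0,0],
    [0.004,0,0],
    [0,0,0]
  ],
  "delta_rot": [
    [0,0,0],
    [0,0,0],
    [0,0,0],
    [0,0,0],
    [0,0,0]
  ],
  "grip": [-1,-1,-1,-1,-1]
}}

```text
clock: 21.6
tool_pos: [0.4533, 0.1319, 0.1764]
eef_rot: [0.707, 0.708, 0.002, 0.0]
contact_force: [1.0, 0.2, -0.5]
opening: 0.006
finger_force: 0.0
```

Request:
{"method": "play_rows", "body": {
  "translation": [
    [-0.01,0,0],
    [0,0,-0.04],
    [0,0,-0.05],
    [-0.03,0.03,0],
    [0,0,0],
    [0,0,0],
    [0,0,0]
  ],
  "delta_rot": [
    [0,0,0],
    [0,0,0],
    [0,0,0],
    [0,0,0],
    [0,0,0],
    [0,0,0],
    [0,0,0]
  ],
  "grip": [-1,-1,-1,-1,-1,-1,-1]
}}

```text
clock: 22.48
tool_pos: [0.4813, 0.0908, 0.2657]
eef_rot: [0.707, 0.708, -0.0, -0.001]
contact_force: [-0.4, 0.5, -0.5]
opening: 0.005
finger_force: 0.0
```

```bash
python3 snap.py e1; python3 - <<'E'
from h import *
im=cv2.imread("pics/e1.png")
s=r.snapshot("scene")
a=cv2.resize(im[:270,60:360],(500,450));b=cv2.resize(s[140:250,120:390],(300,122))
o=np.zeros((450,800,3),np.uint8);o[:,:500]=a;o[:122,500:]=b
cv2.imwrite("pics/e1c.png",o)
E
```

```text
[0.4813 0.0908 0.2657] [0.4798 0.1593 0.3481] -0.0778899684711711 [[1.0, -0.001, 0.002], [0.001, 0.964, 0.268], [-0.002, -0.268, 0.964]]
```

View pics/e1c.png

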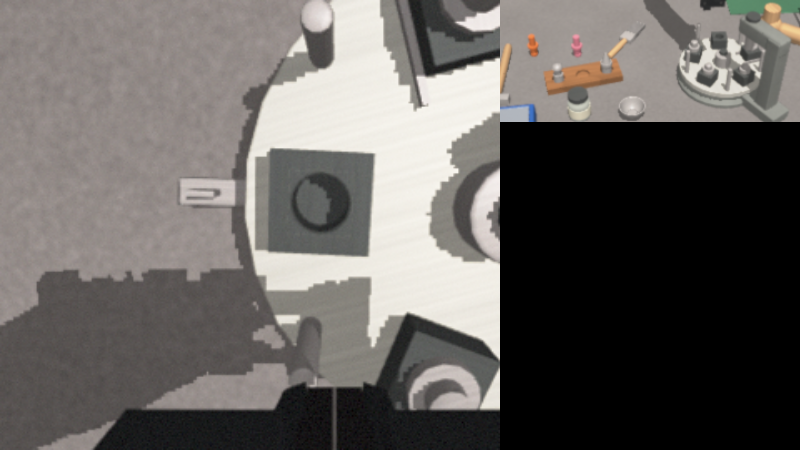

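The view shows the next empty holder at the mark (crop 320,200), a post back in the old post position, and the loaded holder moved on to the upper right. In the scene crop the other dies and bench items look undisturbed.

```bash
python3 -c "
from plant import r
print(r.finish_job())"
```

```text
the job is handed in; nothing more can be done
None
```

The flat-topped die went down to the holder's rigid floor at the expected height, the wheel was turned one click clockwise with the next empty holder now at the mark, and I handed the job in at about 22.5 s; the hand-in call returned no verdict, the highest force read was about 21 N, and I did not catch the balls' snap in the force readings.

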